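# Park the pattern roller on its stand

### The arm

A 6-joint arm with a two-finger parallel gripper is mounted at the origin on the work surface. World frame = base frame: x ahead of the robot, y to its left, z up, the work surface at z = 0. Lengths are in m, angles in rad, forces in N, time in s.
With the tool pointing down it reaches from about 0.375 to 0.9 m from the base axis. Payload 3.1 kg.
Tool frame: the origin (TCP) lies midway between the tips of the shut fingers; the grasp point (between the pads) lies 19 mm behind it; x points along the fingers, z is the direction in which the jaws open and shut, and the axes are right-handed (so a half turn about x gives the same grasp; the last joint's range is limited). The gripper opens to 85 mm and grips with 20 to 120 N. Pads are 22 mm wide; open, the fingers measure 114 mm over their backs; the gripper's body (76 mm by 85 mm) begins 54 mm behind the grasp point. The pads swing forward as they close: fully open they stand 13 mm farther back than shut.
Start: joints at [-1.28, 0.527, 1.433, -0, 1.181, -0.178], TCP at [0.282, -0.558, 0.231] pointing down, gripper open.
Joint ranges: [-3.08, 3.08], [-0.75, 2.2], [0.22, 2.44], [-1.43, 4.57], [0, 2.65], [-2.85, 2.85]. Speed limits (rad/s): [2.79, 2.79, 3.14, 3.14, 3.14, 3.14].

### API

Orientations are given as a unit quaternion [x, y, z, w].
In Python, from station import status, snapshot, camera_params, ticket gives the robot as it stands.
- The arm moves only by the tool arm_command, never from a script. Its argument "series" is a list that holds one entry, the list of rows, each a list of 4 numbers: the shift along the tool's x, y, z in mm, then the turn about the tool's x in rad. A call has 1 to 10 rows; each row shifts and turns the commanded pose from where the row before left it, along the tool's axes as they then stand; what a row does not reach is not made up. A row lasts 1/10 s, in which the tool goes at most 50 mm and 8.59 degrees, less where a joint would pass 70% of its speed; a pose out of reach is approached as far as the arm can. A call is refused whole if a number of a shift passes 50 or a number of a turn 0.15, either way. A call with a gripper value outside its range is refused whole. "jaw" is the opening in per cent of the stroke, from 0 (shut) to 100 (fully open), set as the call begins (left out, the last holds). The fingers move at their own pace and stop on an object; "force" is the grip in N (left out, the last holds). Time passes only in rows, so rows that do not move let the fingers close. It gives the time, the measured TCP pose, the force and the opening at its end, in the units of the state.
- status.sense(): the state, without advancing time (a new reading comes with each control period).
- snapshot(name): name is "scene" or "top" or "wrist"; returns the picture (384x512x3 uint8, red, green, blue); there is no depth.
- camera_params(name): a dict with "fovy" (degrees; the focal length in pixels is half the picture's height over the tangent of half this angle, whatever the lens; pixels are square), "cx", "cy" (the principal point, pixels), "extrinsics" (4x4, takes a point from camera to world coordinates); the wrist camera has in their place "mount" (4x4, takes a point from camera to tool coordinates, whose origin is the TCP and whose axes are the tool frame's). Camera axes: x right, y down, z forward; pixel columns grow to the right and rows downward; lengths in m; the calibration is good to about 2 mm. A picture is of the moment at which its call begins: read the wrist's pose just before it. camera_params takes no time and is no camera call.
- ticket.sign_off(): hands the job in, once; it reports no verdict.
The state is a dict: "t": time; "q": joint angles; "qd": joint speeds; "tau": joint torques, N m; "tcp_pos": TCP position; "tool_rot": TCP orientation; "force": force on the tool from outside, world axes, zero at the start; "ft_torque": the same for the moment, N m; "finger_gap": opening from 0.0 (shut) to 1.0 (fully open).
Only numpy, scipy, OpenCV 4.12 (cv2) and the standard library are available. Lean on these libraries where they do the work, as an engineer would, in place of code of your own. Each camera call takes 0.05 s, during which the arm holds its last target. There are 200 camera calls.

### The job

Push the blue-patterned roller slowly up the ramp of its stand with your fingertips, over the crest and right home against the rubber stop, without letting it run back down. Then push the red post sideways so that the steel bolt slides fully across behind the roller. Do not pick the roller up, and leave the jars, bowl, spare roller and everything else on the table where they stand.

Things in the scene. Friction and masses are not known exactly. Their poses are not given: they have to be found in the camera images.
- stand: Fixed wooden roller stand, 306 mm long. Origin on the table under its middle, +x uphill, z up. Running surface 78 mm wide between dark side rails 10 mm high: a flat foot, 8 mm above the table, from x -140 to -75; an 8 deg ramp to the crest; a 5 deg saddle down to the stop. A lip at the foot's end (x -146 to -140) stands 5 mm above the foot. Anywhere on the ramp the roller rolls back if let go.
- crest (a point): Mid-width of the crest, the highest line of the running surface: x 80, z 30 mm in the stand's frame. Once its centre is past this the roller settles against the stop by itself and stays.
- roller: Wooden pattern roller, plain cylinder 56 mm in diameter, 70 mm long, about 0.2 kg, blue and white patches and brass end bands; loose. Origin at its centre (on its axis, at mid length); its own y is its axis, parallel to the stand's y. It starts lying on the foot flat, centre 36 mm above the table. x and z of its frame turn as it rolls.
- rest (a point): Where the roller's centre lies when home against the stop: x 117, y 0, z 55 mm in the stand's frame. The stop's black rubber face is at x 145, its dark board behind it (to x 160) 72 mm high; the surface under the roller is 27 mm above the table.
- bolt_post (a point): On the axis of the red upright post, 71 mm above the table; post 16 mm in diameter, top at 91 mm, at the outer end of the bolt, a steel rod of 10 mm along the stand's y (x 75, z 55 in its frame). Joint 0: post at y 118, rod tip at y 48; pushed towards the stand's -y it ends at y 73, tip y 3. The rod runs through a fixed bracket 68 mm high at x 58 to 92, y 48 to 72.
- bolt (a joint): Travel of the bolt in m: 0 drawn back (ramp free), 0.045 fully across behind the roller. Slides with about 1.5 N of friction, stays where left. If the roller is not home it is in the way of the bolt, or the closed bolt bars its way up.
- enamel_jar: Jar with blue lid, 48 mm across, 65 mm high; bystander beside the stand. Origin under its centre.
- water_bowl: Blue bowl, 90 mm across, 45 mm high; bystander beside the stand. Origin under its centre.
- spare_roller: Plain dark wooden roller standing on end, 42 mm across, 70 mm high; bystander beside the stand. Origin under its centre.
- test_tile: Blue enamel tile 70 x 70 x 8 mm lying flat; bystander. Origin under its centre.
- palette_knife: Palette knife 190 mm long lying flat; bystander. Origin on its length, at its underside.
- gold_jar: Jar with brass lid, 44 mm across, 55 mm high; bystander. Origin under its centre.
- brush_pot: White pot of brushes, 72 mm across, 180 mm high with brushes; bystander. Origin under its centre.
Mind the look-alikes: they are no part of the job. Leave any green look-alike of the roller alone.

How it is judged:
By the outcome, as a careful person would: the job done as asked, in the order asked, and still so for the second after the job is handed in, with the robot touching nothing.
It also fails if it takes over 59 s, if anything falls off the work surface, if the arm or the gripper's body presses on something with over 40 N, if the wrist force passes 120 N, or if a joint passes its speed limit or range.

## Working session

There is one attempt and no reset: what is moved stays moved. The work goes in short steps, Python scripts to look and compute and a tool call to move; the robot and the scene stay as the last step left them, time stands still between calls to the robot, and variables do not carry over. Pictures are saved under pics/ and viewed, about 8 in all and at most 12, crops included, and the job is handed in when it is done.

Besides the shell and the picture viewer there is one more tool, called after "Call:" as name([rows], argument=value, ...), one row to a line, values as JSON. arm_command: Moves the arm, as the interface text tells. Its arguments: {"type":"object","properties":{"series":{"type":"array"},"jaw":{"type":"number"},"force":{"type":"number"}},"required":["series"]}

```bash
mkdir -p pics
python3 - <<'E'
from station import status,snapshot,camera_params
import cv2,numpy as np
np.set_printoptions(precision=4,suppress=True)
s=status.sense();print(s['t'],s['tcp_pos'],s['tool_rot'],s['finger_gap'])
for n in("top","scene"):
    im=snapshot(n);cv2.imwrite(f'pics/{n}0.png',im[:,:,::-1]);print(n,camera_params(n))
print(camera_params("wrist"))
E
```

```text
0.0 [ 0.2822 -0.5569  0.2303] [ 0.3707  0.603  -0.3697  0.6019] 0.9960215708246274
top {'fovy': 47.448518952700695, 'cx': 251.91906385352993, 'cy': 191.61500396419814, 'extrinsics': array([[-0.0227, -0.9944,  0.103 ,  0.4556],
       [-0.9997,  0.0237,  0.0085,  0.0131],
       [-0.0109, -0.1028, -0.9946,  1.2599],
       [ 0.    ,  0.    ,  0.    ,  1.    ]])}
scene {'fovy': 46.1667092802632, 'cx': 253.84125361765803, 'cy': 186.71707130231454, 'extrinsics': array([[ 0.0651,  0.7686, -0.6364,  1.4595],
       [ 0.9978, -0.041 ,  0.0525, -0.0701],
       [ 0.0142, -0.6384, -0.7696,  1.1294],
       [ 0.    ,  0.    ,  0.    ,  1.    ]])}
{'fovy': 61.55716332577605, 'cx': 254.51672127516147, 'cy': 196.43687539766682, 'mount': array([[ 0.0002, -0.2897,  0.9571, -0.144 ],
       [-0.0003, -0.9571, -0.2897,  0.0742],
       [ 1.    , -0.0002, -0.0003, -0.0003],
       [ 0.    ,  0.    ,  0.    ,  1.    ]])}
```

View pics/top0.png

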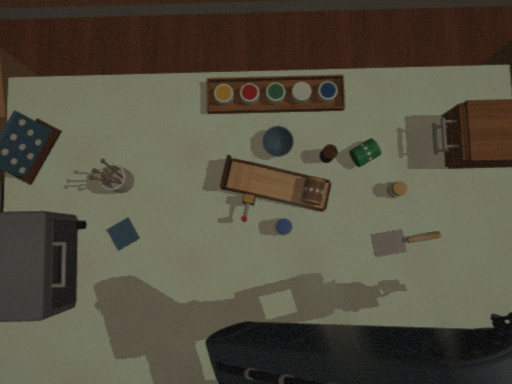

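View pics/scene0.png

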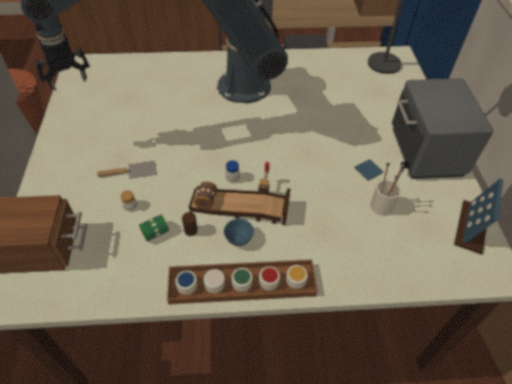

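Run:
```python
import cv2,numpy as np
a=cv2.imread('pics/top0.png')[145:240,205:345];b=cv2.imread('pics/scene0.png')[155:230,180:300]
a=cv2.convertScaleAbs(cv2.resize(a,(700,475),interpolation=cv2.INTER_CUBIC),alpha=1.6)
cv2.imwrite('pics/c1.png',a)
```

```text
(no output)
```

View pics/c1.png

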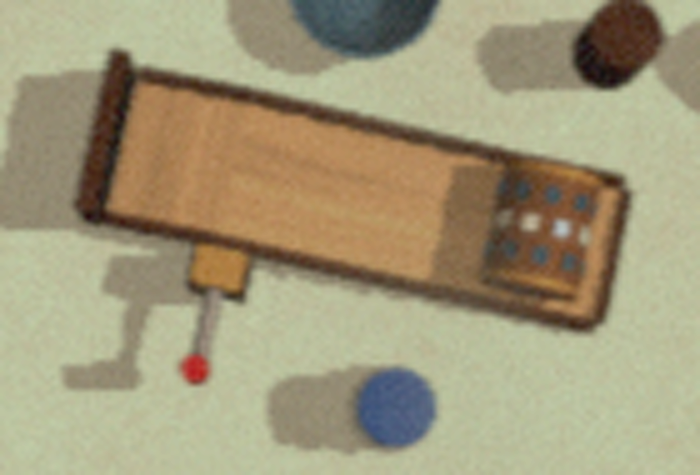

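```bash
cat > h.py <<'E'
import numpy as np
from scipy.spatial.transform import Rotation as R
from station import status,snapshot,camera_params
np.set_printoptions(precision=4,suppress=True)
def ray(p,uv,E,z):
    f=192/np.tan(np.radians(p['fovy'])/2)
    d=E[:3,:3]@np.array([(uv[0]-p['cx'])/f,(uv[1]-p['cy'])/f,1]);o=E[:3,3]
    return o+d*(z-o[2])/d[2]
def wristE(s):
    T=np.eye(4);T[:3,:3]=R.from_quat(s['tool_rot']).as_matrix();T[:3,3]=s['tcp_pos']
    return T@camera_params('wrist')['mount']
E
python3 - <<'E'
from h import *
p=camera_params('top');E=p['extrinsics']
g=lambda c,z:ray(p,(c[0]/5+205-.4,c[1]/5+145-.4),E,z)
P={'footA':((625,180),.015),'footB':((597,328),.015),'boardA':((110,50),.072),'boardB':((78,212),.072),'boardAi':((132,55),.072),'boardBi':((100,220),.072),'post':((195,369),.091),'roller':((543,230),.05),'jar':((396,407),.065),'brackA':((190,262),.068),'brackB':((240,298),.068)}
W={k:g(*v) for k,v in P.items()}
for k in W:print(k,W[k])
far=(W['boardA']+W['boardB'])/2;near=(W['footA']+W['footB'])/2
u=(far-near)[:2];L=np.hypot(*u);u/=L;print('len',L,'yaw',np.arctan2(u[1],u[0]))
O=(far+near)[:2]/2-u*.007;v=np.array([-u[1],u[0]]);print('O',O)
for k in W:d=W[k][:2]-O;print(k,d@u*1e3,d@v*1e3)
s=status.sense();print(R.from_quat(s['tool_rot']).as_matrix(),s['q'])
E
```

```text
footA [ 0.611  -0.1996  0.015 ]
footB [ 0.5265 -0.1802  0.015 ]
boardA [0.683  0.0908 0.072 ]
boardB [0.5934 0.1099 0.072 ]
boardAi [0.6799 0.0787 0.072 ]
boardBi [0.5888 0.0979 0.072 ]
post [0.5053 0.047  0.091 ]
roller [ 0.5797 -0.1469  0.05  ]
jar [ 0.4831 -0.0614  0.065 ]
brackA [0.5649 0.0492 0.068 ]
brackB [0.5445 0.0223 0.068 ]
len 0.2984155808025875 yaw 1.3358343854747594
O [ 0.6019 -0.0516]
footA -141.7992777537131 -43.34681260942621
footB -142.61630304887436 43.34681260942605
boardA 157.37196506373212 -45.762995249114226
boardB 155.04361573885552 45.762995249113956
boardAi 144.88725123311212 -45.565498788610405
boardBi 142.2950145643936 47.54050616103699
post 73.38505366234197 116.89304665702629
roller -97.89691114153442 -0.675361054667765
jar -37.16414498423508 113.17777046853259
brackA 89.39206611091467 59.43631136672465
brackB 58.43887032437609 73.01704141754223
[[-0.0006  0.8921  0.4518]
 [ 0.002   0.4518 -0.8921]
 [-1.      0.0004 -0.002 ]] [-1.2805  0.5284  1.4338  0.      1.1814 -0.1785]
```

Call:
arm_command([
  [[7, 45, -20, 0], [7, 45, -20, 0], [7, 45, -20, 0], [7, 45, -20, 0], [7, 45, -20, 0], [7, 45, -20, 0], [7, 45, -20, 0], [7, 45, -20, 0], [7, 45, -20, 0], [0, 0, 0, 0]],
], jaw=30)

```text
t: 1.1
tcp_pos: [0.5647, -0.2082, 0.1669]
tool_rot: [0.369, 0.605, -0.367, 0.603]
force: [-0.9, -0.5, 0.1]
finger_gap: 0.302
```

Call:
arm_command([
  [[0, 0, 0, -0.14], [0, 0, 0, -0.14], [0, 0, 0, -0.14], [0, 0, 0, -0.14], [0, 0, 0, -0.14], [0, 0, 0, -0.14], [0, 0, 0, -0.03], [0, 0, 0, 0]],
])

```text
t: 1.9
tcp_pos: [0.5619, -0.2144, 0.1681]
tool_rot: [0.083, 0.702, -0.083, 0.702]
force: [0.5, -0.7, 1.0]
finger_gap: 0.298
```

```bash
cat >> h.py <<'E'
O=np.array([.601,-.053]);U=np.array([.2328,.9725]);V=np.array([-U[1],U[0]])
def st():
    s=status.sense();M=R.from_quat(s['tool_rot']).as_matrix();d=s['tcp_pos'][:2]-O
    print('t',s['t'],'stand xy mm',d@U*1e3,d@V*1e3,'z',s['tcp_pos'][2]*1e3,'gap',s['finger_gap'],'F',s['force'],'\ny',M[:,1],'z',M[:,2],s['q']);return s
E
python3 - <<'E'
from h import *
import cv2
s=st();im=snapshot('wrist');cv2.imwrite('pics/w1.png',im[:,:,::-1])
E
```

```text
t 1.9 stand xy mm -166.07703298541315 0.42263132068304704 z 168.1402090024235 gap 0.29834202459348586 F [ 0.5249 -0.6661  1.0136] 
y [ 0.2323  0.9726 -0.    ] z [ 0.9726 -0.2323 -0.0005] [-0.5501  0.5727  1.5536 -0.0002  1.0158 -0.3155]
```

View pics/w1.png

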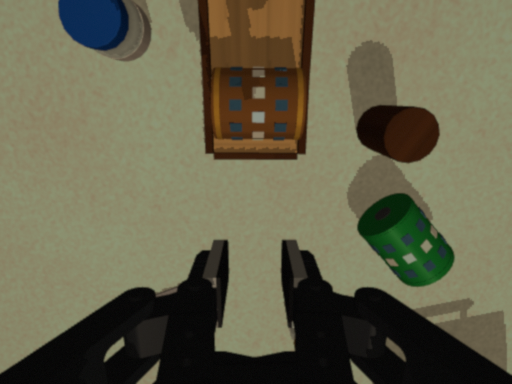

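Run:
```python
from h import *
s=status.sense();p=camera_params('wrist');E=wristE(s)
for n,c,z in[('lipL',(214,158),.010),('lipR',(297,158),.010),('rolL',(213,103),.036),('rolR',(303,103),.036),('rolTopBack',(258,139),.045),('rolfront',(258,67),.045),('railL',(207,152),.018),('railR',(306,152),.018),('tipL',(222,240),.168)]:
    d=ray(p,c,E,z)[:2]-O;print(n,d@U*1e3,d@V*1e3)
```

```text
lipL -145.1742863091165 38.701518430932566
lipR -145.17909957609365 -39.76403118486997
rolL -94.9230717575643 34.55811517733532
rolR -94.92959346000508 -39.512526806624024
rolTopBack -123.23472978974208 -2.472464197418361
rolfront -68.11812802358514 -2.3048679889974153
railL -138.21877940002753 43.891779275424945
railR -138.2246139745927 -46.72924500005346
tipL -157.4954422421436 16.21988759334879
```

Call:
arm_command([
  [[25, 0, -1, 0], [25, 0, 0, 0], [25, 0, 0, 0], [25, 0, 0, 0], [25, 0, 0, 0], [15, 0, 0, 0], [0, 6, 0, 0], [0, 6, 0, 0], [0, 6, 0, 0], [0, 0, 0, 0]],
])

```text
t: 2.95
tcp_pos: [0.5664, -0.1954, 0.0296]
tool_rot: [0.081, 0.702, -0.082, 0.703]
force: [-0.9, 0.0, -0.4]
finger_gap: 0.298
```

Call:
arm_command([
  [[0, 4, 0, 0], [0, 4, 0, 0], [0, 4, 0, 0], [0, 4, 0, 0], [0, 4, 0, 0], [0, 4, 0, 0], [0, 4, 0, 0], [0, 4, 0, 0], [0, 0, 0, 0], [0, 0, 0, 0]],
])

```text
t: 3.95
tcp_pos: [0.5729, -0.1649, 0.0283]
tool_rot: [0.082, 0.702, -0.082, 0.702]
force: [0.4, 0.0, 0.8]
finger_gap: 0.298
```

Run:
```python
from h import *
import cv2
s=st();a=snapshot('wrist')[:,:,::-1];b=snapshot('scene')[140:240,170:310,::-1]
cv2.imwrite('pics/w2.png',np.hstack([cv2.resize(a,(400,300)),cv2.resize(b,(400,300))]))
```

```text
t 3.95 stand xy mm -115.41043178784561 1.2650634214839156 z 28.2844257052633 gap 0.29808015946678346 F [0.4343 0.0085 0.7671] 
y [0.2297 0.9733 0.    ] z [ 0.9733 -0.2297 -0.0001] [-0.4676  0.7757  1.6417 -0.      0.7243 -0.2359]
```

View pics/w2.png

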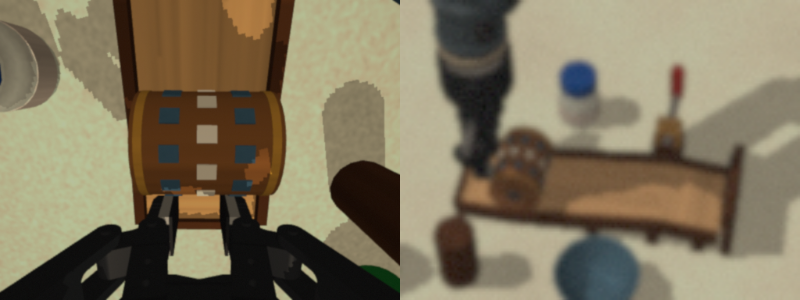

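Call:
arm_command([
  [[-0.5, 4, 0.3, 0], [-0.5, 4, 0.3, 0], [-0.6, 4, 0.3, 0], [-0.6, 4, 0.3, 0], [-0.6, 4, 0.3, 0], [-0.6, 4, 0.3, 0], [-0.6, 4, 0.3, 0], [-0.6, 4, 0, 0], [-0.6, 4, 0, 0], [-0.6, 4, 0, 0]],
])

```text
t: 5.05
tcp_pos: [0.5842, -0.1263, 0.0341]
tool_rot: [0.082, 0.702, -0.082, 0.702]
force: [0.2, -3.0, 1.6]
finger_gap: 0.3
```

Call:
arm_command([
  [[-0.6, 4, 0, 0], [-0.6, 4, 0, 0], [-0.6, 4, 0, 0], [-0.6, 4, 0, 0], [-0.6, 4, 0, 0], [-0.6, 4, 0, 0], [-0.6, 4, 0, 0], [-0.6, 4, 0, 0], [-0.6, 4, 0, 0], [-0.6, 4, 0, 0]],
])

```text
t: 6.05
tcp_pos: [0.5934, -0.0873, 0.0401]
tool_rot: [0.082, 0.702, -0.082, 0.702]
force: [0.4, -2.4, 2.1]
finger_gap: 0.299
```

Run:
```python
from h import *
import cv2
s=st();a=snapshot('wrist')[:,:,::-1];b=snapshot('scene')[140:240,170:310,::-1]
cv2.imwrite('pics/w3.png',np.hstack([cv2.resize(a,(400,300)),cv2.resize(b,(400,300))]))
```

```text
t 6.05 stand xy mm -35.179078389218326 -0.5749573327291435 z 40.145566720660526 gap 0.29934592575543 F [ 0.4039 -2.3905  2.0501] 
y [ 0.2299  0.9732 -0.    ] z [ 0.9732 -0.2299 -0.0001] [-0.3323  0.7594  1.6292 -0.      0.7532 -0.1004]
```

View pics/w3.png

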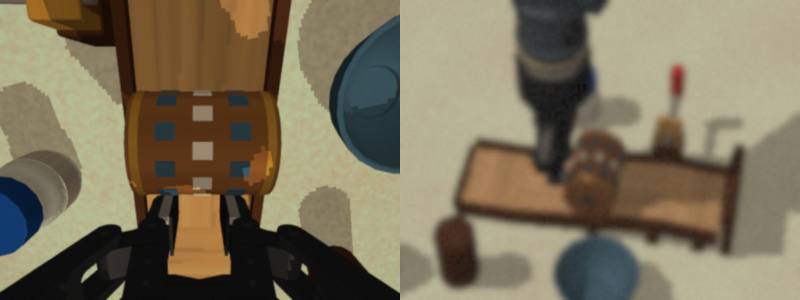

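Call:
arm_command([
  [[-0.6, 4, 0, 0], [-0.6, 4, 0, 0], [-0.6, 4, 0, 0], [-0.6, 4, 0, 0], [-0.6, 4, 0, 0], [-0.6, 4, 0, 0], [-0.6, 4, 0, 0], [-0.6, 4, 0, 0], [-0.6, 4, 0, 0], [-0.6, 4, 0, 0]],
])

```text
t: 7.15
tcp_pos: [0.6026, -0.0484, 0.0462]
tool_rot: [0.082, 0.702, -0.082, 0.702]
force: [0.3, -2.8, 2.5]
finger_gap: 0.296
```

Call:
arm_command([
  [[-0.6, 4, 0, 0], [-0.6, 4, 0, 0], [-0.6, 4, 0, 0], [-0.6, 4, 0, 0], [-0.6, 4, 0, 0], [-0.6, 3, 0, 0], [-0.5, 3, 0, 0], [-0.4, 3, 0, 0], [-0.3, 3, 0, 0], [0, 3, 0, 0]],
])

```text
t: 8.15
tcp_pos: [0.6106, -0.0142, 0.0509]
tool_rot: [0.082, 0.702, -0.082, 0.702]
force: [0.6, -0.3, -0.5]
finger_gap: 0.299
```

Call:
arm_command([
  [[0, 3, 0, 0], [0, 3, 0, 0], [0, 3, 0, 0], [0, 3, 0, 0], [0, 3, 0, 0], [0, 3, 0, 0], [0, 3, 0, 0], [0, 3, 0, 0], [0, 0, 0, 0], [0, 0, 0, 0]],
])

```text
t: 9.15
tcp_pos: [0.6161, 0.0087, 0.0509]
tool_rot: [0.082, 0.702, -0.082, 0.702]
force: [-0.1, 1.0, -0.1]
finger_gap: 0.302
```

Run:
```python
from h import *
import cv2
s=st();a=snapshot('wrist')[:,:,::-1];b=snapshot('scene')[140:240,170:310,::-1]
cv2.imwrite('pics/w4.png',np.hstack([cv2.resize(a,(400,300)),cv2.resize(b,(400,300))]))
```

```text
t 9.15 stand xy mm 63.54567755356649 -0.33310525102290506 z 50.929870666786975 gap 0.3018697320141887 F [-0.0897  0.9632 -0.085 ] 
y [ 0.2298  0.9732 -0.    ] z [ 0.9732 -0.2298  0.    ] [-0.1669  0.7565  1.5823 -0.0001  0.8028  0.0649]
```

View pics/w4.png

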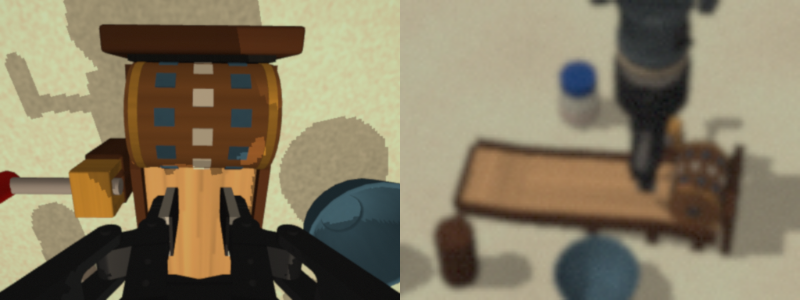

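Call:
arm_command([
  [[0, 3, 0, 0], [0, 3, 0, 0], [0, 3, 0, 0], [0, 2, 0, 0], [0, 1, 0, 0], [0, 1, 0, 0], [0, 0, 0, 0]],
])

```text
t: 9.95
tcp_pos: [0.6191, 0.0214, 0.0509]
tool_rot: [0.082, 0.702, -0.082, 0.702]
force: [-0.4, -0.6, -1.0]
finger_gap: 0.297
```

Call:
arm_command([
  [[0, 1, 0, 0], [0, 1, 0, 0], [0, 0, 0, 0]],
])

```text
t: 10.25
tcp_pos: [0.6196, 0.0226, 0.0509]
tool_rot: [0.081, 0.702, -0.082, 0.702]
force: [-0.6, -3.4, 0.7]
finger_gap: 0.299
```

Call:
arm_command([
  [[0, -5, 0, 0], [0, -10, 0, 0], [0, -15, 0, 0], [-25, 0, 0, 0], [-45, 0, 0, 0], [-45, 0, 0, 0], [0, 10, -40, 0], [0, 10, -40, 0], [0, 8, -40, 0], [0, 0, -35, 0]],
], jaw=0)

```text
t: 11.25
tcp_pos: [0.4658, 0.0572, 0.166]
tool_rot: [0.082, 0.703, -0.082, 0.702]
force: [0.3, -0.2, -0.9]
finger_gap: -0.003
```

Call:
arm_command([
  [[0, 0, 0, 0], [0, 0, 0, 0], [0, 0, 0, 0]],
])

```text
t: 11.55
tcp_pos: [0.47, 0.056, 0.1663]
tool_rot: [0.082, 0.701, -0.082, 0.703]
force: [0.4, 0.2, 0.1]
finger_gap: 0.004
```

Run:
```python
from h import *
import cv2
s=st();a=snapshot('wrist');cv2.imwrite('pics/w5.png',a[:,:,::-1])
p=camera_params('wrist');E=wristE(s)
def red(a):
    h=cv2.cvtColor(a,cv2.COLOR_RGB2HSV);m=(((h[...,0]<6)|(h[...,0]>174))&(h[...,1]>170)&(h[...,2]>70)).astype(np.uint8)
    n,l,q,c=cv2.connectedComponentsWithStats(m);i=np.argsort(-q[1:,4])[:3]+1
    return [(q[j],c[j]) for j in i]
for q,c in red(a):
    d=ray(p,c,E,.075)[:2]-O;print(q,c,d@U*1e3,d@V*1e3)
```

```text
t 11.55 stand xy mm 75.51993581214445 152.7592348382687 z 166.31018509159452 gap 0.0038424730495966774 F [0.3869 0.1782 0.058 ] 
y [0.2309 0.973  0.0003] z [ 0.973  -0.2309  0.0027] [-0.1181  0.4273  1.8739 -0.      0.8377  0.1149]
[294 197  21  20 323] [304.3901 206.1796] 70.83061990484406 114.08388354176081
[297 184   1   1   1] [297. 184.] 88.46558283286947 120.4812988522646
```

View pics/w5.png

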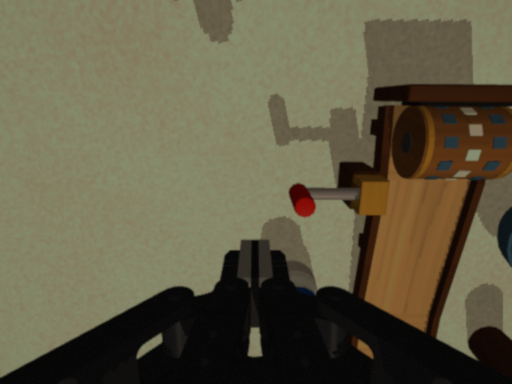

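Call:
arm_command([
  [[25, 0, 0, 0], [25, 0, 0, 0], [25, 0, 0, 0], [20, 0, 0, 0], [11, 0, 0, 0], [0, 0, 0, 0], [0, 0, 4, 0], [0, 0, 4, 0], [0, 0, 4, 0], [0, 0, 4, 0]],
])

```text
t: 12.6
tcp_pos: [0.4848, 0.0531, 0.0607]
tool_rot: [0.082, 0.702, -0.082, 0.703]
force: [-2.0, 0.3, 0.9]
finger_gap: -0.0
```

Call:
arm_command([
  [[0, 0, 4, 0], [0, 0, 4, 0], [0, 0, 4, 0], [0, 0, 4, 0], [0, 0, 4, 0], [0, 0, 4, 0], [0, 0, 4, 0], [0, 0, 4, 0], [0, 0, 0, 0]],
])

```text
t: 13.5
tcp_pos: [0.5161, 0.0456, 0.0599]
tool_rot: [0.082, 0.702, -0.082, 0.703]
force: [-0.0, -0.1, -0.3]
finger_gap: 0.002
```

Run:
```python
from h import *
import cv2
s=st();a=snapshot('wrist')[:,:,::-1];b=snapshot('scene')[140:240,170:310,::-1]
cv2.imwrite('pics/w6.png',np.hstack([cv2.resize(a,(400,300)),cv2.resize(b,(400,300))]))
```

```text
t 13.5 stand xy mm 76.11898581679677 105.49070361795 z 59.91340543912697 gap 0.002482084599130582 F [-0.0128 -0.1351 -0.2856] 
y [0.2302 0.9732 0.0002] z [ 0.9731 -0.2302  0.0017] [-0.1278  0.6615  1.8349 -0.      0.6435  0.1045]
```

View pics/w6.png

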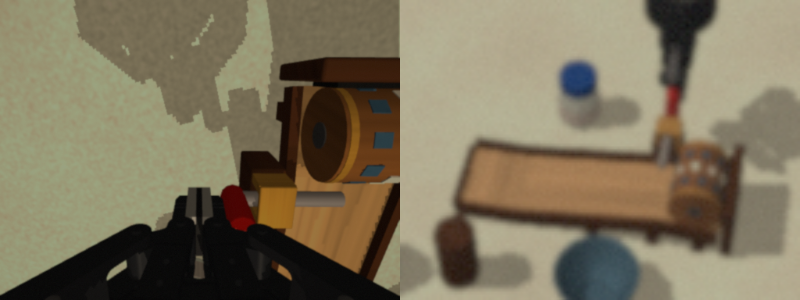

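Call:
arm_command([
  [[0, 0, 3, 0], [0, 0, 3, 0], [0, 0, 2, 0], [0, 0, 1, 0], [0, 0, 0, 0]],
])

```text
t: 14.1
tcp_pos: [0.5239, 0.0438, 0.0599]
tool_rot: [0.082, 0.702, -0.082, 0.702]
force: [-0.4, -0.2, -0.5]
finger_gap: 0.0
```

Call:
arm_command([
  [[0, 0, 1, 0], [0, 0, 1, 0], [0, 0, 0, 0]],
])

```text
t: 14.4
tcp_pos: [0.5258, 0.0433, 0.0599]
tool_rot: [0.082, 0.702, -0.082, 0.702]
force: [-0.6, 0.4, -0.4]
finger_gap: -0.002
```

Call:
arm_command([
  [[0, 0, 1, 0], [0, 0, 1, 0], [0, 0, 0, 0]],
])

```text
t: 14.7
tcp_pos: [0.5275, 0.0429, 0.0599]
tool_rot: [0.082, 0.702, -0.082, 0.702]
force: [-1.9, 0.2, -0.1]
finger_gap: 0.002
```

Call:
arm_command([
  [[0, 0, 1, 0], [0, 0, 1, 0], [0, 0, 0, 0]],
])

```text
t: 15.0
tcp_pos: [0.5275, 0.0429, 0.0598]
tool_rot: [0.082, 0.704, -0.082, 0.701]
force: [-4.5, 0.7, 2.7]
finger_gap: -0.001
```

Call:
arm_command([
  [[0, 0, 1, 0], [0, 0, 1, 0], [0, 0, 0, 0]],
])

```text
t: 15.3
tcp_pos: [0.5276, 0.0429, 0.0598]
tool_rot: [0.082, 0.705, -0.082, 0.699]
force: [-8.7, 2.1, 5.8]
finger_gap: 0.001
```

Call:
arm_command([
  [[0, 0, -5, 0], [0, 0, -10, 0], [0, 0, -20, 0], [-25, 0, -10, 0], [-45, 0, 0, 0], [-40, 0, 0, 0], [0, 0, -20, 0], [0, 0, 0, 0], [0, 0, 0, 0], [0, 0, 0, 0]],
])

```text
t: 16.3
tcp_pos: [0.4688, 0.0567, 0.1693]
tool_rot: [0.082, 0.702, -0.082, 0.702]
force: [-0.2, -0.7, -0.3]
finger_gap: -0.005
```

Run:
```python
from h import *
import cv2
s=st();a=snapshot('wrist');b=snapshot('scene')[140:260,110:310,::-1]
p=camera_params('wrist');E=wristE(s)
h=cv2.cvtColor(a,cv2.COLOR_RGB2HSV);m=(((h[...,0]<6)|(h[...,0]>174))&(h[...,1]>170)&(h[...,2]>70))
c=np.argwhere(m)[:,::-1].mean(0);d=ray(p,c,E,.075)[:2]-O;print('post',c,d@U*1e3,d@V*1e3)
cv2.imwrite('pics/w7.png',np.hstack([cv2.resize(a[:,:,::-1],(400,300)),cv2.resize(b,(400,300))]))
```

```text
t 16.3 stand xy mm 75.93648489130396 154.09877068478878 z 169.2807465943909 gap -0.005057051729408698 F [-0.1719 -0.7347 -0.2901] 
y [ 0.23    0.9732 -0.0001] z [ 0.9732 -0.23    0.    ] [-0.1168  0.4218  1.8718 -0.0001  0.8479  0.1154]
post [367.0938 206.4437] 70.18502916561806 66.28530765790761
```

View pics/w7.png

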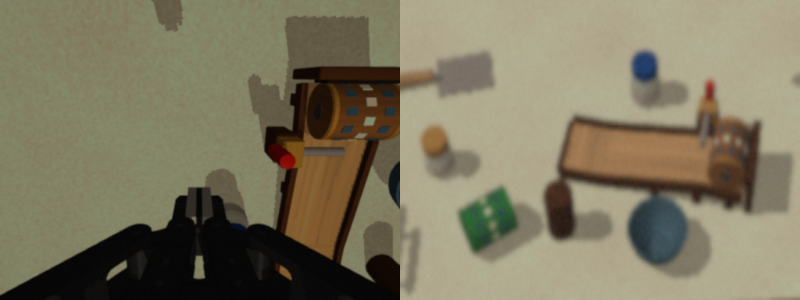

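```bash
python3 -c "
from station import ticket
print(ticket.sign_off())"
```

```text
the job is handed in; nothing more can be done
None
```

The roller is home against the rubber stop and the bolt is fully across behind it. I handed the job in at about 16 s with the arm clear of everything.

- **Roller:** I pushed it up the ramp with slightly opened fingertips at about 40 mm/s. Past the crest it left the fingers and rolled the last stretch on its own, then I followed up and pressed it. It met the stop with about 3.4 N at the expected place, and the pictures show it resting there.
- **Bolt:** I pushed the red post sideways with the shut fingers until it would go no further. The force rose to about 9 N with no more movement. The fingers moved about 45 mm between first touching the post and its stop.
- **Checks:** In the last wrist picture the post measured about 48 mm from where it started, against 45 mm expected. I put the difference down to measuring the post's colour patch with an assumed height. The rod is seen crossing the ramp behind the roller. The neighbouring jars, bowl, spare roller, knife and green look-alike looked undisturbed. The tile and brush pot were out of that picture, but the arm never went near them.

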